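# Nest three lamp reflectors in their transit case and shut the lid

### The arm

A 6-joint arm with a two-finger parallel gripper is mounted at the origin on a cart in front of the work surface, level with it; the furniture and walls round the work are solid. World frame = base frame: x ahead of the robot, y to its left, z up, the work surface at z = 0. Lengths are in mm, angles in rad, forces in N, time in s.
With the tool pointing down it reaches from about 300 to 775 mm from the base axis. Payload 14.6 kg.
Tool frame: the origin (TCP) lies midway between the tips of the shut fingers; the grasp point (between the pads) lies 19 mm behind it; z points along the fingers, y is the line along which they close (so a half turn about z gives the same grasp; the last joint's range is limited). The gripper opens to 94 mm and grips with 3 to 60 N. Pads are 16 mm wide; open, the fingers measure 119 mm over their backs; the gripper's body (75 mm by 177 mm) begins 78 mm behind the grasp point.
Start: joints at [1.198, 0.3, 1.521, -0, 1.321, -0.067], TCP at [165.578, 524.474, 205.446] pointing down, gripper open.
Joint ranges: [-3.03, 3.03], [-0.79, 2.21], [0.23, 2.52], [-1.04, 4.18], [0, 3.07], [-2.55, 2.55]. Speed limits (rad/s): [2.22, 2.22, 2.57, 3.14, 3.14, 3.14].

### API

Orientations are given as [roll, pitch, yaw] about the fixed x, y, z axes, in that order (R = Rz(yaw) Ry(pitch) Rx(roll)).
In Python, from cell import manip gives the robot as it stands.
- The arm moves only by the shell command python3 -m creep 'ROWS' [OPENING] [FORCE]. ROWS is text: rows parted by semicolons, each of 6 numbers parted by spaces: the shift along the tool's x, y, z normalised to -1 to 1, where 1 is 4 cm, then the turn, a rotation vector about the tool's x, y, z normalised to -1 to 1, where 1 is pi rad. In form: dx dy dz ax ay az; .... A call has 1 to 20 rows; each row shifts and turns the commanded pose from where the row before left it, along the tool's axes as they then stand; what a row does not reach is not made up. A row lasts 1/8 s, in which the tool goes at most 62.5 mm and 10.7 degrees, less where a joint would pass 70% of its speed; a pose out of reach is approached as far as the arm can. A call with a number of a shift or a turn outside -1 to 1 is refused whole. A call with a gripper value outside its range is refused whole. OPENING is the closure, from 0 (fully open) to 1 (shut), set as the call begins (- or left out, the last holds). The fingers move at their own pace and stop on an object; FORCE is the grip in N (left out, the last holds). Time passes only in rows, so rows that do not move let the fingers close. It gives the time, the measured TCP pose, the force, the opening and the grip force at its end, in the units of the state.
- manip.read_state(): the state, without advancing time (a new reading comes with each control period).
- manip.camera(name): name is "scene" or "top" or "wrist"; returns a dict with "color" (384x512x3 uint8, red, green, blue), "range_z" (384x512 float32, mm along the optical axis (not along the pixel's ray), 0 where there is no reading), "camera_matrix" (3x3 intrinsics, pixels), "T" (4x4, takes a point from camera to world coordinates). Camera axes: x right, y down, z forward; pixel columns grow to the right and rows downward; lengths in mm; the calibration is good to about 2 mm. The wrist camera is an equidistant fisheye: a pixel r from the principal point sees the ray r / f radians off the axis. A picture is of the moment at which its call begins.
- manip.sign_off(): hands the job in; it is judged then, once.
The state is a dict: "clock": time; "joints": joint angles; "qd": joint speeds; "effort": joint torques, N m; "eef_pos": TCP position; "eef_rot": TCP orientation; "wrist_force": force on the tool from outside, world axes, zero at the start; "moment": the same for the moment, N m; "finger_gap": finger opening in mm; "finger_force": force on a finger pad.
Only numpy, scipy, OpenCV 4.12 (cv2) and the standard library are available. Lean on these libraries where they do the work, as an engineer would, in place of code of your own. Each camera call takes 0.05 s, during which the arm holds its last target. There are 200 camera calls.

### The job

Pack the three lamp reflectors away in the open case: set the large one on the case floor, mouth up as it lies, then the middle one down inside it and the small one inside that, each sitting fully home and level. Set them down rather than drop them, then lower the lid gently by its lip until it is fully shut, without knocking or shifting the other things on the bench.

Things in the scene. Friction and masses are not known exactly. Their poses are not given: they have to be found in the camera images.
- reflector_large: Largest of three aluminium lamp reflectors: a dome lying like a bowl, mouth up, on its flat back (56 mm wide). Rim 124 mm across, 38 mm deep, metal 3 mm (back 4 mm), 170 g. Black rubber edge band on the rim, upright, 8 mm thick (radius 54 to 62), 16 mm deep, top flush with the rim. Origin: underside centre, z up.
- reflector_middle: Middle of three aluminium lamp reflectors: a dome lying like a bowl, mouth up, on its flat back (40 mm wide). Rim 100 mm across, 52 mm deep, metal 3 mm (back 4 mm), 140 g. Black rubber edge band on the rim, upright, 8 mm thick (radius 42 to 50), 16 mm deep, top flush with the rim. Origin: underside centre, z up. Seated in the large one: origin 4 mm and rim 18 mm above the other's, 8 mm play.
- reflector_small: Smallest of three aluminium lamp reflectors: a dome lying like a bowl, mouth up, on its flat back (30 mm wide). Rim 76 mm across, 66 mm deep, metal 3 mm (back 4 mm), 110 g. Black rubber edge band on the rim, upright, 8 mm thick (radius 30 to 38), 16 mm deep, top flush with the rim. Origin: underside centre, z up. Seated in the middle one: origin 4 mm and rim 18 mm above the other's, 8 mm play.
- case: black square transit case, aluminium edging, fixed, lid open. Base 158 mm square outside, 144 inside; inner floor 7 mm, wall tops 44 mm above the bench. Origin: centre of its underside; own +x points from front (lip side) to hinge side, +y left, z up. Its inside corners leave room for a finger outside the large reflector's rim, the sides only 10 mm
- case_floor (a point): centre of the case's inner floor, 7 mm above the bench
- lid_hinge (a point): middle of the hinge line, on top of the case's back wall: 79 mm from the case's centre along its +x, 44 mm above the bench; the hinge line runs along the case's y
- lid_lip (a point): centre of the upper face of the lid's pull lip, an aluminium strip 72 mm wide, 5 mm thick, sticking out along the lid's lower front edge. From the hinge line: lid front wall 158 mm, this point 173, lip edge 188. Shut, this face is 6 mm above the case rim and looks up; with the lid up the lip points up and this face looks away from the lid's hollow side
- case_lid (a joint): angle of the case's lid: 0 shut, grows as it opens, stop at 1.75; starts at 1.55 to 1.7. A shell 158 mm square, 50 mm high outside, inner top 43 mm above the case rim when shut, 0.35 kg, on stiff friction hinges: it stays at any angle and follows a push of 1 to 4 N at the lip
- tool_case_edge (a point): middle of the far (+x) top edge of the big white-framed tool case that stands on the bench between the robot and the reflectors: 190 mm high, this edge 372 mm long and parallel to world y, its handle standing out 12 mm more; furniture, fixed, always here
- lamp_box: white card lamp carton, 60 x 60 x 95 mm, standing; a bystander. Origin at the centre of its underside
- xlr1: slim metal cable connector with a black boot, 20 mm across and 68 mm tall, standing on end among the reflectors; a bystander. Origin at the centre of its underside
- pvc_tape0: small roll of red tape lying flat, 63 mm across, 19 mm high; a bystander. Origin at the centre of its underside
- spray_can0: red and white aerosol can, 66 mm across, 245 mm tall, standing near the far edge; a bystander. Origin at the centre of its underside
- spray_can1: a second such aerosol can, 66 mm across, 245 mm tall, standing beside the first; a bystander. Origin at the centre of its underside
- hex_key: hex key lying flat, 36 x 95 x 8 mm; a bystander. Origin at the centre of its underside
- padlock: dark padlock lying flat, 90 x 46 x 22 mm, behind the case; a bystander. Origin at the centre of its underside
- multimeter: hand-held multimeter lying on its back, 135 x 68 x 42 mm, to the right of the case; a bystander. Origin at the centre of its underside

How it is judged (in metres and radians):
On the way, in this order (a step that is already met when the one before it is completed fails the run):
1. the large reflector stands level on the case floor (horizontal distance between reflector_large and case_floor below 0.022 m and z of reflector_large in the frame of case below 0.011 m and angle between reflector_large's own z axis and vertical below 0.08 rad), for 0.2 s.
2. the middle reflector is seated in the large one, in the case (all of step 1 and horizontal distance between reflector_middle and reflector_large below 0.015 m and z of reflector_middle in the frame of reflector_large below 0.009 m and angle between reflector_middle's own z axis and vertical below 0.08 rad), for 0.2 s.
3. the small reflector is seated in the middle one, the whole nest in the case (all of step 2 and horizontal distance between reflector_small and reflector_middle below 0.015 m and z of reflector_small in the frame of reflector_middle below 0.009 m and angle between reflector_small's own z axis and vertical below 0.08 rad), for 0.2 s.
At the end, for the whole second after the job is handed in: Large reflector on the case floor (within 22 mm of its centre, origin under 11 mm up), middle seated in it and small in the middle one (each within 15 mm of centre and under 9 mm up in the one below), all level within 0.08 rad and at rest, lid shut to within 0.03 rad (all of step 3 and value of joint case_lid below 0.03 rad and linear speed of each of reflector_large, reflector_middle, reflector_small below 0.02 m/s); the robot touches nothing.
It fails at once if the lid is slammed (it closes faster than 2 rad/s) (velocity of joint case_lid below -2 rad/s).
It fails at once if a reflector is dropped (it moves faster than 0.7 m/s with no finger touching it) ((linear speed of reflector_large above 0.7 m/s and contact force between the fingers and reflector_large below 0.05 N) or (linear speed of reflector_middle above 0.7 m/s and contact force between the fingers and reflector_middle below 0.05 N) or (linear speed of reflector_small above 0.7 m/s and contact force between the fingers and reflector_small below 0.05 N)).
It fails at once if one of the other things on the bench is shifted by more than 30 mm (distance of any of lamp_box, xlr1, pvc_tape0, spray_can0, spray_can1, hex_key, padlock, multimeter from where it was at the start of the episode above 0.03 m).
It also fails if it takes over 72 s, if anything falls off the work surface, if the arm or the gripper's body presses on something with over 40 N, if the wrist force passes 120 N, or if a joint passes its speed limit or range.

## Working session

There is one attempt and no reset: what is moved stays moved. The work goes in short steps, Python scripts to look and compute and a shell command to move; the robot and the scene stay as the last step left them, time stands still between calls to the robot, and variables do not carry over. Pictures are saved under pics/ and viewed, at most 10 in all, crops included, and the job is handed in when it is done.

```bash
ls; mkdir -p pics
python3 - <<'E'
from cell import manip
import cv2,numpy as np
s=manip.read_state();print({k:np.round(v,3) for k,v in s.items()})
for n in ("scene","top"):
    c=manip.camera(n);np.savez(f"/tmp/{n}.npz",**c)
    cv2.imwrite(f"pics/{n}0.png",c["color"][:,:,::-1]);print(n,c["camera_matrix"],c["T"].round(3),(c["range_z"]>0).mean())
E
```

```text
pics
{'clock': np.float64(0.0), 'joints': array([ 1.198,  0.3  ,  1.522,  0.   ,  1.321, -0.067]), 'qd': array([ 0.001, -0.001,  0.001, -0.002, -0.   , -0.   ]), 'effort': array([-3.0000e-03, -5.3181e+01, -3.5273e+01,  7.1000e-02,  2.4000e-02,
       -0.0000e+00]), 'eef_pos': array([165.473, 524.222, 204.865]), 'eef_rot': array([-3.14 , -0.   ,  2.836]), 'wrist_force': array([0.386, 0.005, 0.106]), 'moment': array([0.02 , 0.017, 0.033]), 'finger_force': np.float64(0.0), 'finger_gap': np.float64(94.044)}
scene [[455.03117241   0.         251.33066496]
 [  0.         455.03117241 196.30890769]
 [  0.           0.           1.        ]] [[ 4.60000e-01 -5.52000e-01  6.95000e-01 -3.43745e+02]
 [-8.88000e-01 -3.04000e-01  3.45000e-01 -6.46924e+02]
 [ 2.10000e-02 -7.76000e-01 -6.30000e-01  9.87192e+02]
 [ 0.00000e+00  0.00000e+00  0.00000e+00  1.00000e+00]] 0.9956868489583334
top [[439.28988336   0.         257.13288522]
 [  0.         439.28988336 194.46009738]
 [  0.           0.           1.        ]] [[ 0.000000e+00 -8.630000e-01  5.050000e-01  9.863000e+00]
 [-1.000000e+00  1.000000e-03  2.000000e-03 -1.785190e+02]
 [-3.000000e-03 -5.050000e-01 -8.630000e-01  1.106114e+03]
 [ 0.000000e+00  0.000000e+00  0.000000e+00  1.000000e+00]] 0.996185302734375
```

View pics/top0.png

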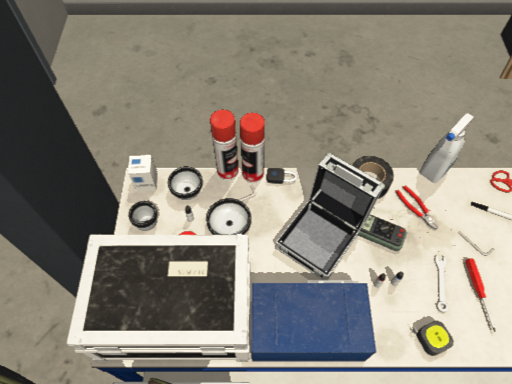

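View pics/scene0.png

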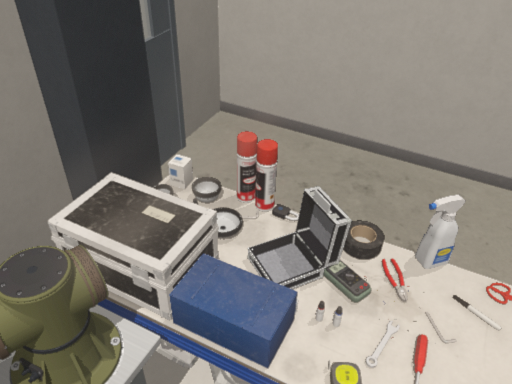

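Top view: the middle reflector is at px (185,182), the small at (143,214) and the large at (228,217). The connector stands at (189,213) between them. The case is at (325,235), rotated, with its lid opening away from the robot. The scene view agrees; the big tool case hides part of the near side.

```bash
cat > h.py <<'E'
import numpy as np,cv2
from cell import manip
def cloud(c):
    K=c["camera_matrix"];z=c["range_z"];v,u=np.mgrid[:z.shape[0],:z.shape[1]]
    P=np.stack([(u-K[0,2])/K[0,0]*z,(v-K[1,2])/K[1,1]*z,z],-1)
    return P@c["T"][:3,:3].T+c["T"][:3,3]
def circ(p):
    a=np.c_[2*p[:,:2],np.ones(len(p))];s=np.linalg.lstsq(a,(p[:,:2]**2).sum(1),rcond=None)[0]
    return s[0],s[1],np.sqrt(s[2]+s[0]**2+s[1]**2)
def ring(P,c0,h,ro,ri,dz=4):
    c=np.array(c0,float)
    for _ in range(6):
        d=np.hypot(P[...,0]-c[0],P[...,1]-c[1]);m=(abs(P[...,2]-h)<dz)&(d<ro+8)&(d>ri-8)
        q=P[m];f=circ(q);c=np.array(f[:2])
    return np.round(f,1),m.sum(),q[:,2].mean().round(1)
E
python3 - <<'E'
import numpy as np,cv2
from h import *
for n in("top","scene"):
    c=dict(np.load(f"/tmp/{n}.npz"));P=cloud(c)
    if n=="top":
        T=P
        for u,v in[(228,217),(185,182),(143,214)]:print(u,v,P[v,u].round())
    for nm,px,h,r in[("L",(228,217),38,62),("M",(185,182),52,50),("S",(143,214),66,38)]:
        print(n,nm,ring(P,T[px[1],px[0],:2],h,r,r-8))
    # case walls z 44 region
    x,y,z=P[...,0],P[...,1],P[...,2]
    m=(abs(z-44)<4)&(x>350)&(x<720)&(y<-200)&(y>-460)
    n_,lab,st,ce=cv2.connectedComponentsWithStats(m.astype(np.uint8),connectivity=8)
    i=1+st[1:,4].argmax();q=P[m]; 
    print("case",[ (s[4],P[lab==j].mean(0).round()) for j,s in enumerate(st) if j and s[4]>25])
    print("tool edge",P[(abs(z-190)<5)&(y<330)&(y>-60)][:,0].max(), "y",P[(abs(z-190)<5)][:,1].min(),P[(abs(z-190)<5)][:,1].max())
    hs=(z>190)&(z<300)&(x>500)
    print("high",P[hs].min(0).round(),P[hs].max(0).round())
    m2=(z>4)&(z<30)&(x>300)&(x<800)&(y>-150)&(y<330)
# height map ortho
c=dict(np.load("/tmp/top.npz"));H=np.zeros((520,840,3),np.uint8)
for n in("scene","top"):
    c=dict(np.load(f"/tmp/{n}.npz"));P=cloud(c).reshape(-1,3);C=c["color"].reshape(-1,3)
    for p,k in zip(P,C):
        r=int(840-p[0]);q=int(360-p[1])
        if 0<=r<520 and 0<=q<840: cv2.circle(H,(q,r),1,tuple(int(t) for t in k[::-1]),-1)
cv2.imwrite("pics/ortho.png",H[:,:800])
E
```

```text
228 217 [580. -93.   5.]
185 182 [698.  38.   3.]
143 214 [586. 146.  12.]
top L (array([560.6, -98.2,  57.8]), np.int64(302), np.float64(38.2))
top M (array([670.4,  28.6,  46.1]), np.int64(267), np.float64(52.2))
top S (array([560.3, 131.6,  33.9]), np.int64(227), np.float64(66.4))
case [(np.int32(55), array([ 621., -371.,   47.])), (np.int32(765), array([ 500., -337.,   44.])), (np.int32(75), array([ 574., -428.,   47.])), (np.int32(32), array([ 376., -390.,   45.]))]
tool edge 724.6641988494931 y -723.9907590927469 438.205846257892
high [ 513. -734.  190.] [854. 437. 300.]
scene L (array([ 558.1, -101.8,   57.7]), np.int64(134), np.float64(36.7))
scene M (array([667.8,  25.7,  45.5]), np.int64(138), np.float64(50.7))
scene S (array([558.9, 128. ,  33.4]), np.int64(42), np.float64(64.9))
case [(np.int32(35), array([ 626., -359.,   46.])), (np.int32(665), array([ 521., -360.,   44.]))]
tool edge 2550.0053076290833 y -760.0433981390171 1093.6590665501801
high [ 508. -760.  190.] [2557. 1093.  300.]
```

View pics/ortho.png

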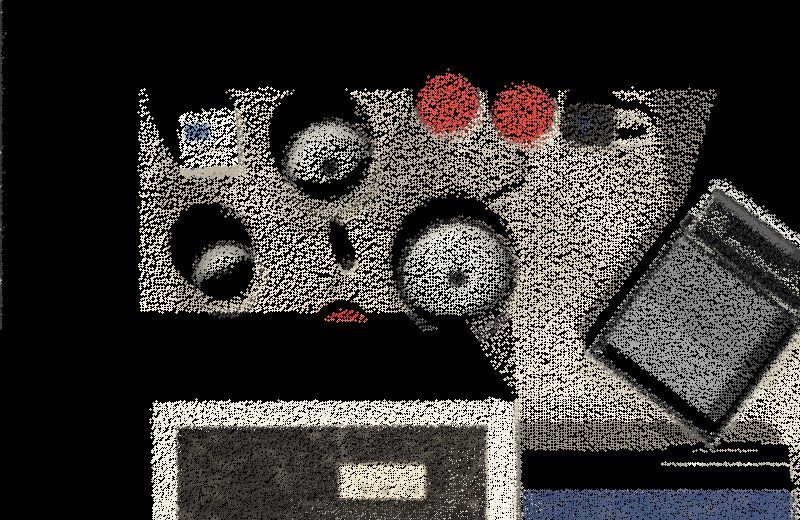

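The ortho map (1 mm per px, x = 840−row, y = 360−col) shows the tool case edge at about x=440. The case's front corners are near (490,-228) and (397,-352), so its yaw is about -37°. Next I'll refine the case, the lid and the obstacles.

Run:
```python
from h import *
Q=[]
for n in("top","scene"):
    c=dict(np.load(f"/tmp/{n}.npz"));P=cloud(c).reshape(-1,3)
    for lo,hi in((40,47),(3,10)):
        m=(P[:,2]>lo)&(P[:,2]<hi)
        yaw=-.64;ax=np.array([np.cos(yaw),np.sin(yaw)]);d=P[:,:2]-[500,-335]
        for _ in range(4):
            ax=np.array([np.cos(yaw),np.sin(yaw)]);ay=np.array([-ax[1],ax[0]])
            X,Y=d@ax,d@ay
            s=m&(abs(X)<95)&(abs(Y)<95) if lo==40 else m&(abs(X)<72)&(abs(Y)<72)
            # front edge: outermost X per Y bin ; left edge outermost
            f=[(y+5,X[s&(Y>y)&(Y<y+10)].min()) for y in range(-60,60,10) if (s&(Y>y)&(Y<y+10)).sum()>3]
            l=[(x+5,Y[s&(X>x)&(X<x+10)].max()) for x in range(-60,60,10) if (s&(X>x)&(X<x+10)).sum()>3]
            r=[(x+5,Y[s&(X>x)&(X<x+10)].min()) for x in range(-60,60,10) if (s&(X>x)&(X<x+10)).sum()>3]
            if lo!=40: break
            a=-np.polyfit(*np.array(f).T,1)[0];b=np.polyfit(*np.array(l).T,1)[0];e=np.polyfit(*np.array(r).T,1)[0]
            yaw+=np.mean([a,b,e])*.7
        print(n,lo,"yaw",round(yaw,4),"front",np.round([t[1] for t in f]),"left",np.round([t[1] for t in l]),"right",np.round([t[1] for t in r]))
    # lid lip: top points in local frame
    s=(P[:,2]>150)&(P[:,2]<260)&(d@ax>30)&(d@ax<160)&(abs(d@ay)<95)
    q=np.c_[d[s]@ax,d[s]@ay,P[s,2]]
    for z in range(150,250,10):
        t=q[(q[:,2]>z)&(q[:,2]<=z+10)]
        if len(t):print(z,len(t),t.min(0).round(),t.max(0).round())
    s=(abs(P[:,2]-190)<3)&(P[:,0]<500)&(P[:,0]>300)&(P[:,1]>-20)&(P[:,1]<320);print("edge x",np.percentile(P[s,0],[99,100]))
    s=(abs(P[:,2]-150)<100)&(P[:,0]<480)&(P[:,0]>300)&(P[:,1]>-480)&(P[:,1]<-70)&(P[:,2]>60);print("blue",P[s].min(0).round(),P[s].max(0).round())
    s=(P[:,2]>50)&(P[:,2]<75)&(abs(P[:,0]-610)<50)&(abs(P[:,1]-20)<50)&(np.hypot(P[:,0]-669,P[:,1]-27)>57);print("xlr",s.sum(),np.median(P[s],0).round() if s.any() else 0)
```

```text
top 40 yaw -0.6343 front [-78. -77. -78. -78. -78. -77. -78. -77. -77. -77. -79. -78.] left [80. 81. 81. 80. 81. 81. 81. 80. 79. 80. 81. 81.] right [-80. -80. -80. -79. -80. -80. -80. -79. -80. -80. -79. -80.]
top 3 yaw -0.64 front [-52. -54. -53. -54. -54. -53. -54. -52. -52. -53. -53. -52.] left [65. 72. 72. 71. 70. 71. 72. 71. 72. 70. 72. 72.] right [-64. -68. -68. -67. -68. -68. -68. -68. -68. -67. -67. -67.]
150 32 [ 90. -80. 151.] [133.  79. 160.]
160 27 [ 92. -80. 160.] [134.  80. 168.]
170 29 [ 93. -80. 170.] [136.  81. 180.]
180 24 [ 95. -80. 180.] [135.  79. 190.]
190 465 [ 95. -82. 191.] [148.  83. 200.]
200 487 [ 93. -80. 200.] [144.  81. 210.]
210 80 [ 96. -35. 210.] [103.  35. 220.]
220 94 [ 97. -36. 220.] [108.  36. 230.]
230 42 [ 98. -35. 230.] [105.  35. 235.]
edge x [437.58065799 439.04453342]
blue [ 300. -434.  109.] [441. -70. 196.]
xlr 40 [572.  11.  62.]
scene 40 yaw -0.6389 front [-76. -76. -78. -78. -78. -76. -77. -78. -77. -77. -77. -77.] left [78. 77. 76. 77. 75. 78. 78. 76. 78. 77. 78. 77.] right [-83. -83. -84. -83. -85. -84. -85. -84. -84. -85. -83. -83.]
scene 3 yaw -0.64 front [-47. -52. -51. -52. -53. -52. -52. -53. -50. -51. -52.] left [69. 71. 69. 71. 72. 71. 69. 71. 72. 69. 72. 72.] right [-37. -48. -49. -47. -46. -47. -47. -48. -49. -49. -47. -48.]
150 73 [ 91. -85. 150.] [142.  73. 160.]
160 73 [ 91. -85. 160.] [144.  76. 170.]
170 66 [ 93. -84. 170.] [143.  77. 180.]
180 52 [ 94. -85. 180.] [144.  76. 190.]
190 418 [ 93. -85. 190.] [148.  79. 200.]
200 208 [ 94. -84. 200.] [142.  77. 210.]
210 59 [ 95. -37. 210.] [104.  33. 220.]
220 64 [ 97. -38. 220.] [107.  32. 230.]
230 18 [ 98. -37. 230.] [103.  30. 232.]
edge x [436.27866814 437.89627513]
blue [ 300. -436.   60.] [442. -70. 193.]
xlr 24 [572.   7.  61.]
```

```bash
cat >> h.py <<'E'
def plan(x,y,z,yaw=None,s=None):
    s=s or manip.read_state();p=np.array(s["eef_pos"]);a=s["eef_rot"][2] if yaw is None else yaw
    d=np.array([x,y,z])-p
    print("pos",p.round(1),"rot",np.round(s["eef_rot"],3),"total units",(np.array([d[0]*np.cos(a)+d[1]*np.sin(a),d[0]*np.sin(a)-d[1]*np.cos(a),-d[2]])/40).round(3))
E
python3 -m creep '0 0 -1 0 0 -.0482;0 0 -1 0 0 -.0482;0 0 -1 0 0 -.0482;0 0 0 0 0 0' 0.6 40
python3 -c "
from h import *
plan(550.8,-42.6,200)"
```

```text
clock: 0.6
eef_pos: [165.8, 525.0, 328.0]
eef_rot: [3.138, 0.002, -2.992]
wrist_force: [0.0, -0.5, -0.1]
finger_gap: 57.5
finger_force: 0.0
pos [165.8 525.  328. ] rot [ 3.138e+00  2.000e-03 -2.992e+00] total units [ -7.401 -15.468   3.2  ]
```

```bash
python3 -m creep '-.2 -.4 0 0 0 0;-.44 -.92 0 0 0 0;-.44 -.92 0 0 0 0;-.44 -.92 0 0 0 0;-.44 -.92 0 0 0 0;-.44 -.92 0 0 0 0;-.44 -.92 0 0 0 0;-.44 -.92 0 0 0 0;-.44 -.92 0 0 0 0;-.44 -.92 0 0 0 0;-.44 -.92 0 0 0 0;-.44 -.92 0 0 0 0;-.44 -.92 .3 0 0 0;-.44 -.92 .6 0 0 0;-.44 -.92 .6 0 0 0;-.44 -.92 .6 0 0 0;-.4 -.8 .6 0 0 0;-.2 -.46 .5 0 0 0;0 0 0 0 0 0;0 0 0 0 0 0'
python3 - <<'E'
from h import *
plan(550.8,-42.6,120)
c=manip.camera("wrist");cv2.imwrite("pics/w1.png",c["color"][:,:,::-1]);np.savez("/tmp/w.npz",**c);print(c["camera_matrix"],c["T"].round(3))
c=manip.camera("top");P=cloud(c)
print(ring(P,(559,-100),38,62,54))
E
```

```text
clock: 3.1
eef_pos: [549.2, -43.1, 197.8]
eef_rot: [3.141, -0.0, -2.994]
wrist_force: [-0.3, 0.4, 0.8]
finger_gap: 37.5
finger_force: 0.0
pos [549.2 -43.1 197.8] rot [ 3.141 -0.    -2.994] total units [-0.042  0.006  1.945]
[[297.31863964   0.         257.42728642]
 [  0.         297.31863964 189.82550865]
 [  0.           0.           1.        ]] [[-1.47000e-01  9.58000e-01  2.48000e-01  4.77579e+02]
 [ 9.89000e-01  1.42000e-01  3.70000e-02 -5.36820e+01]
 [ 0.00000e+00  2.50000e-01 -9.68000e-01  3.75932e+02]
 [ 0.00000e+00  0.00000e+00  0.00000e+00  1.00000e+00]]
(array([560.6, -98.3,  57.6]), np.int64(296), np.float64(38.4))
```

View pics/w1.png

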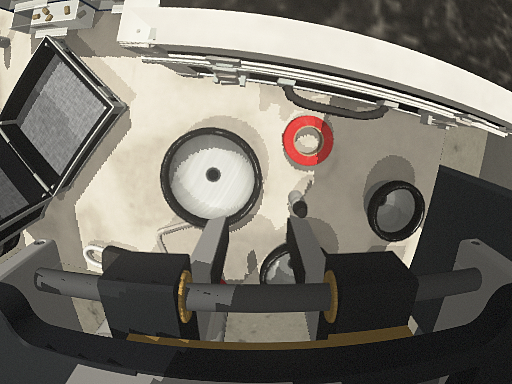

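The wrist view shows the large reflector at (212,175), the small one at (397,208), the connector at (298,203), the tape at (307,140) and the case at left (75,105). The fingers straddle the large rim's +y side at (215,250) and (305,250). I'll refine the centres from this closer view.

```bash
cat >> h.py <<'E'
def wcloud(c):
    K=c["camera_matrix"];z=c["range_z"];v,u=np.mgrid[:z.shape[0],:z.shape[1]].astype(float)
    a=(u-K[0,2])/K[0,0];b=(v-K[1,2])/K[1,1];t=np.hypot(a,b)+1e-9;k=np.tan(np.minimum(t,1.45))/t
    return np.stack([a*k*z,b*k*z,z],-1)@c["T"][:3,:3].T+c["T"][:3,3]
E
python3 - <<'E'
from h import *
P=wcloud(dict(np.load("/tmp/w.npz")))
print(P[175,212].round(),P[100,70].round())
for c0,h,r in(((559,-100),38,62),((669,27),52,50),((559,130),66,38)):print(ring(P,c0,h,r,r-8))
s=(P[...,2]>45)&(P[...,2]<75)&(np.hypot(P[...,0]-572,P[...,1]-9)<28);print("xlr",np.median(P[s],0))
s=(abs(P[...,2]-19)<4)&(np.hypot(P[...,0]-505,P[...,1]-10)<50);print("tape",circ(P[s]))
q=P[(abs(P[...,2]-44)<4)];yaw=-.637;ax=np.array([np.cos(yaw),np.sin(yaw)]);ay=np.array([-ax[1],ax[0]]);d=q[:,:2]-[500.1,-337.1];X,Y=d@ax,d@ay
f=[X[(Y>y)&(Y<y+10)&(X<0)&(X>-95)].min().round(1) for y in range(-60,60,20)];l=[Y[(X>x)&(X<x+10)&(Y<95)].max().round(1) for x in range(-60,60,20)];print(f,l)
E
```

```text
[ 562. -100.    5.] [ 482. -320.    7.]
(array([560.5, -99.1,  57.6]), np.int64(1817), np.float64(36.6))
(array([668.6,  27.3,  45.2]), np.int64(308), np.float64(50.6))
(array([560.4, 129.7,  33.8]), np.int64(978), np.float64(64.6))
xlr [572.0492241    8.71488701  60.90263268]
tape (np.float64(498.8673831617158), np.float64(11.883014712027943), np.float64(24.881294067724223))
[np.float64(-78.0), np.float64(-77.9), np.float64(-78.2), np.float64(-78.3), np.float64(-78.2), np.float64(-77.9)] [np.float64(81.7), np.float64(81.7), np.float64(81.8), np.float64(81.2), np.float64(81.0), np.float64(81.1)]
```

```bash
python3 -m creep '-.064 .02 .6 0 0 0;0 0 .9 0 0 0;0 0 .9 0 0 0;0 0 .9 0 0 0;0 0 .6 0 0 0;0 0 .3 0 0 0;0 0 .15 0 0 0;0 0 0 0 0 0;0 0 0 0 0 0'
python3 -m creep '0 0 0 0 0 0;0 0 0 0 0 0;0 0 0 0 0 0;0 0 0 0 0 0;0 0 0 0 0 0' 1 40
```

```text
clock: 4.32
eef_pos: [552.7, -42.2, 24.3]
eef_rot: [-3.141, 0.001, -2.993]
wrist_force: [-0.8, -0.2, 0.4]
finger_gap: 37.7
finger_force: 0.0
clock: 4.95
eef_pos: [552.2, -42.2, 23.5]
eef_rot: [-3.142, -0.0, -2.993]
wrist_force: [-1.0, 0.1, 2.4]
finger_gap: 6.6
finger_force: 39.6
```

```bash
python3 -m creep '0 0 -.1 0 0 0;0 0 -.3 0 0 0;0 0 -.5 0 0 0;0 0 -.5 0 0 0;0 0 -.4 0 0 0;0 0 -.2 0 0 0;0 0 0 0 0 0;0 0 0 0 0 0'
cat >> h.py <<'E'
def obj(h,ro,dz=14,img=None,r0=None):
    """reflector held at tool: rim plane + circle from wrist cloud"""
    c=manip.camera("wrist");s=manip.read_state();P=wcloud(c)
    if img:cv2.imwrite(f"pics/{img}.png",c["color"][:,:,::-1])
    a=s["eef_rot"][2];ty=np.array([np.sin(a),-np.cos(a)]);c0=s["eef_pos"][:2]-ty*(ro-4)
    dark=c["color"].max(-1)<70;D=P[...,:2]-c0
    d=np.hypot(D[...,0],D[...,1]);m=dark&(abs(P[...,2]-h)<dz)&(d<ro+7)&(d>ro-14)&(D@ty<ro-25)
    q=P[m];A=np.c_[q[:,:2]-c0,np.ones(len(q))]
    k=np.ones(len(q),bool)
    for _ in range(5):
        f=np.linalg.lstsq(A[k],q[k,2],rcond=None)[0];e=q[:,2]-A@f;k=(e>-2.5)&(e<3)
    print("n",k.sum(),"rim centre",np.round(circ(q[k]),1),"rim z",f[2].round(1),"tilt world x,y",f[:2].round(3),"along/across tool",np.round([f[:2]@ty,f[:2]@[ty[1],-ty[0]]],3))
    return P,c
E
python3 - <<'E'
from h import *
s=manip.read_state();print(s["eef_pos"].round(1),s["finger_gap"],s["wrist_force"].round(2))
obj(s["eef_pos"][2]+14.5,62,img="w2")
E
```

```text
clock: 5.95
eef_pos: [551.9, -42.1, 102.8]
eef_rot: [3.141, -0.001, -2.993]
wrist_force: [-1.7, 0.2, -2.0]
finger_gap: 6.4
finger_force: 39.7
[551.9 -42.1 102.8] 6.446179254947566 [-1.69  0.24 -1.96]
n 2393 rim centre [559.2 -98.8  56.4] rim z 114.6 tilt world x,y [-0.012  0.01 ] along/across tool [ 0.012 -0.01 ]
```

View pics/w2.png

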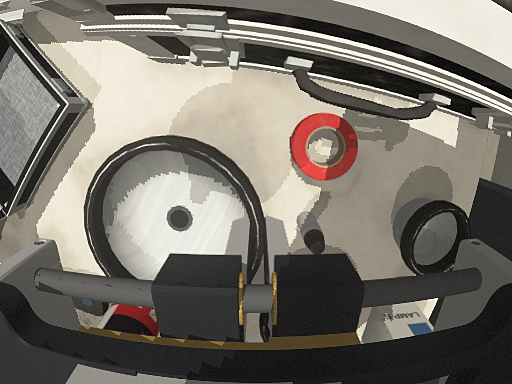

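The large reflector is held level: its bowl is centred at (180,217) in the view and the tilt is about 0.015. Carrying it to the case now.

```bash
python3 -m creep '.1 -.24 0 0 0 0;.25 -.6 0 0 0 0;.25 -.6 0 0 0 0;.25 -.6 0 0 0 0;.25 -.6 0 0 0 0;.25 -.6 0 0 0 0;.25 -.6 0 0 0 0;.25 -.6 0 0 0 0;.25 -.6 0 0 0 0;.15 -.4 0 0 0 0;.1 -.2 0 0 0 0;0 0 0 0 0 0;0 0 0 0 0 0'
python3 - <<'E'
from h import *
s=manip.read_state();print(s["eef_pos"].round(1),s["eef_rot"].round(3))
P,c=obj(s["eef_pos"][2]+13,62,img="w3")
q=P[(abs(P[...,2]-44)<4)];yaw=-.637;ax=np.array([np.cos(yaw),np.sin(yaw)]);ay=np.array([-ax[1],ax[0]]);d=q[:,:2]-[501,-336.5];X,Y=d@ax,d@ay
for nm,A,B,sg in(("front",X,Y,-1),("left",Y,X,1),("right",Y,X,-1)):
    print(nm,[(b,(sg*np.percentile(sg*A[k],98)).round(1)) for b in range(-70,70,20) for k in [(B>b)&(B<b+20)&(sg*A>55)&(abs(A)<90)] if k.sum()>8])
E
```

```text
clock: 7.62
eef_pos: [492.7, -278.6, 103.4]
eef_rot: [3.141, -0.0, -2.993]
wrist_force: [-0.4, 0.1, -2.9]
finger_gap: 6.7
finger_force: 39.7
[ 492.7 -278.6  103.4] [ 3.141 -0.    -2.993]
n 2427 rim centre [ 500.2 -335.4   56.5] rim z 115.1 tilt world x,y [-0.014  0.009] along/across tool [ 0.011 -0.013]
front [(-70, np.float64(-77.9)), (-50, np.float64(-78.0)), (-30, np.float64(-78.2)), (-10, np.float64(-77.6)), (10, np.float64(-77.7)), (30, np.float64(-78.2)), (50, np.float64(-78.3))]
left [(-70, np.float64(79.3)), (-50, np.float64(79.9))]
right [(-70, np.float64(-80.3)), (-50, np.float64(-80.4)), (-30, np.float64(-80.5)), (-10, np.float64(-80.6)), (10, np.float64(-80.7)), (50, np.float64(-80.7))]
```

View pics/w3.png

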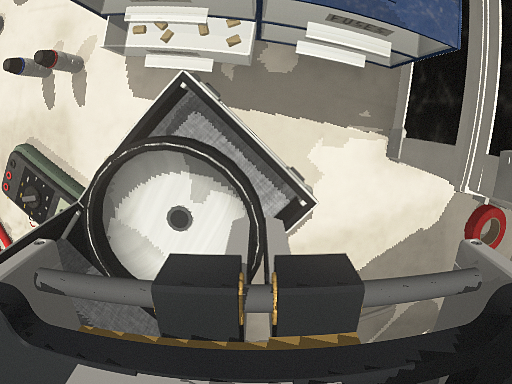

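The bowl (180,217) hangs centred over the case cavity. Lowering it.

```bash
python3 -m creep '0 0 .2 0 0 0;0 0 .4 0 0 0;0 0 .4 0 0 0;0 0 .4 0 0 0;0 0 .2 0 0 0;0 0 .1 0 0 0;0 0 .06 0 0 0;0 0 0 0 0 0;0 0 0 0 0 0'; python3 -m creep '0 0 .03 0 0 0;0 0 .03 0 0 0;0 0 0 0 0 0;0 0 0 0 0 0'
```

```text
clock: 8.8
eef_pos: [492.8, -279.3, 33.4]
eef_rot: [-3.141, 0.0, -2.993]
wrist_force: [-0.6, 0.7, -2.0]
finger_gap: 6.7
finger_force: 39.7
clock: 9.3
eef_pos: [492.7, -279.2, 30.8]
eef_rot: [-3.141, 0.0, -2.993]
wrist_force: [-0.6, 1.2, 1.2]
finger_gap: 6.8
finger_force: 39.7
```

```bash
python3 -m creep '0 0 0 0 0 0;0 0 0 0 0 0;0 0 0 0 0 0;0 0 0 0 0 0' .74
python3 -m creep '0 0 -.3 0 0 0;0 0 -.8 0 0 0;0 0 -1 0 0 0;0 0 -1 0 0 0;0 0 -.5 0 0 0;0 0 0 0 0 0'
python3 - <<'E'
from h import *
s=manip.read_state()
P,c=obj(45,62)
for c0,h,r in(((669,27),52,50),((559,130),66,38)):print(ring(wcloud(c),c0,h,r,r-8))
a=1.719;M=np.array([669,27])+46*np.array([np.cos(a),np.sin(a)]);print(M)
plan(*M,200)
E
```

```text
clock: 9.8
eef_pos: [492.6, -279.2, 30.6]
eef_rot: [-3.142, -0.0, -2.993]
wrist_force: [0.2, 0.3, 0.3]
finger_gap: 24.3
finger_force: 0.0
clock: 10.55
eef_pos: [493.1, -279.5, 176.6]
eef_rot: [-3.139, 0.003, -2.993]
wrist_force: [0.2, -0.1, -0.1]
finger_gap: 24.5
finger_force: 0.0
n 1162 rim centre [ 501.2 -335.4   57.4] rim z 43.5 tilt world x,y [-0.002 -0.002] along/across tool [-0.001 -0.002]
(array([667.5,  20.9,  40.7]), np.int64(222), np.float64(50.2))
(array([0., 0., 0.]), np.int64(0), np.float64(nan))
[662.20756013  72.49574442]
pos [ 492.7 -279.2  175.1] rot [-3.141e+00  1.000e-03 -2.993e+00] total units [-5.493  8.069 -0.624]h.py:15: RuntimeWarning: Mean of empty slice.
  return np.round(f,1),m.sum(),q[:,2].mean().round(1)
  ret = ret.dtype.type(ret / rcount)
```

```bash
python3 -m creep '-.2 .3 -.2 0 0 0;-.5 .73 -.4 0 0 0;-.5 .73 0 0 0 0;-.5 .73 0 0 0 0;-.5 .73 0 0 0 0;-.5 .73 0 0 0 0;-.5 .73 0 0 0 0;-.5 .73 0 0 0 0;-.5 .73 0 0 0 0;-.5 .73 0 0 0 0;-.5 .73 0 0 0 0;-.2 .33 0 0 0 0;-.09 .14 0 0 0 0;0 0 0 0 0 0;0 0 0 0 0 0' .62
python3 - <<'E'
from h import *
c=manip.camera("wrist");P=wcloud(c)
for c0,h,r in(((669,27),52,50),((559,130),66,38)):print(ring(P,c0,h,r,r-8))
s=(P[...,2]>80)&(P[...,2]<105)&(abs(P[...,0]-700)<60)&(abs(P[...,1]-150)<60);print("box",np.percentile(P[s],[2,98],axis=0).round() if s.any() else 0)
plan(662.2,72.5,37.5)
E
```

```text
clock: 12.48
eef_pos: [661.9, 71.6, 198.8]
eef_rot: [-3.141, 0.0, -2.994]
wrist_force: [0.4, 0.2, 0.2]
finger_gap: 35.6
finger_force: 0.0
(array([670.5,  27.9,  45.6]), np.int64(1617), np.float64(50.6))
(array([561. , 130.2,  33.8]), np.int64(1421), np.float64(64.6))
box [[668. 119.  83.]
 [719. 178.  95.]]
pos [661.9  71.7 198.8] rot [-3.142  0.    -2.994] total units [-0.01   0.019  4.034]
```

```bash
python3 -m creep '-.04 .03 .5 0 0 0;0 0 .9 0 0 0;0 0 .9 0 0 0;0 0 .8 0 0 0;0 0 .5 0 0 0;0 0 .3 0 0 0;0 0 .12 0 0 0;0 0 0 0 0 0;0 0 0 0 0 0'
python3 -m creep '0 0 0 0 0 0;0 0 0 0 0 0;0 0 0 0 0 0;0 0 0 0 0 0;0 0 0 0 0 0' 1 40
python3 -m creep '0 0 -.1 0 0 0;0 0 -.3 0 0 0;0 0 -.6 0 0 0;0 0 -.7 0 0 0;0 0 -.5 0 0 0;0 0 -.2 0 0 0;0 0 0 0 0 0;0 0 0 0 0 0'
python3 - <<'E'
from h import *
s=manip.read_state();print(s["eef_pos"].round(1),s["eef_rot"].round(3))
obj(s["eef_pos"][2]+13,50)
a=1.719;plan(501.2+46*np.cos(a),-335.8+46*np.sin(a),140)
E
```

```text
clock: 13.65
eef_pos: [663.9, 74.0, 38.8]
eef_rot: [-3.141, 0.001, -2.993]
wrist_force: [0.3, -1.0, -0.1]
finger_gap: 35.9
finger_force: 0.0
clock: 14.28
eef_pos: [663.6, 73.9, 38.1]
eef_rot: [-3.141, 0.0, -2.993]
wrist_force: [-0.5, -0.5, 2.6]
finger_gap: 7.2
finger_force: 38.5
clock: 15.28
eef_pos: [663.1, 74.0, 132.7]
eef_rot: [3.141, -0.002, -2.993]
wrist_force: [0.3, -0.7, -1.0]
finger_gap: 7.1
finger_force: 39.6
[663.1  74.  132.7] [ 3.141e+00 -2.000e-03 -2.993e+00]
n 2231 rim centre [672.4  29.1  44.6] rim z 144.4 tilt world x,y [-0.014  0.007] along/across tool [ 0.009 -0.012]
pos [663.1  73.9 132.7] rot [ 3.141e+00 -2.000e-03 -2.993e+00] total units [ 5.517 -8.382 -0.182]
```

```bash
python3 -m creep '.15 -.23 0 0 0 0;.4 -.6 0 0 0 0;.45 -.68 0 0 0 0;.45 -.68 0 0 0 0;.45 -.68 0 0 0 0;.45 -.68 0 0 0 0;.45 -.68 0 0 0 0;.45 -.68 0 0 0 0;.45 -.68 0 0 0 0;.45 -.68 0 0 0 0;.45 -.68 0 0 0 0;.45 -.68 0 0 0 0;.3 -.45 0 0 0 0;.15 -.2 0 0 0 0;.06 -.1 0 0 0 0;0 0 0 0 0 0;0 0 0 0 0 0'
python3 - <<'E'
from h import *
s=manip.read_state();print(s["eef_pos"].round(1),s["finger_gap"])
P,c=obj(s["eef_pos"][2]+12,50,img="w4")
d=np.hypot(P[...,0]-501.2,P[...,1]+335.4);m=(abs(P[...,2]-45)<4)&(d<66)&(d>50)&(c["color"].max(-1)<70);print("L",np.round(circ(P[m]),1),m.sum())
E
```

```text
clock: 17.45
eef_pos: [493.3, -289.9, 133.8]
eef_rot: [3.141, -0.0, -2.992]
wrist_force: [0.2, 0.3, -0.3]
finger_gap: 7.0
finger_force: 39.7
[ 493.3 -289.9  133.8] 7.001050130767425
n 2010 rim centre [ 502.4 -335.1   44.3] rim z 145.3 tilt world x,y [-0.016  0.007] along/across tool [ 0.009 -0.015]
L [ 500.1 -335.1   56.8] 1259
```

```bash
python3 -m creep '.02 0 .2 0 0 0;0 0 .4 0 0 0;0 0 .5 0 0 0;0 0 .4 0 0 0;0 0 .25 0 0 0;0 0 .15 0 0 0;0 0 .1 0 0 0;0 0 .05 0 0 0;0 0 0 0 0 0;0 0 0 0 0 0'; python3 -m creep '0 0 .03 0 0 0;0 0 .03 0 0 0;0 0 0 0 0 0;0 0 0 0 0 0'
```

```text
clock: 18.75
eef_pos: [492.4, -290.6, 52.1]
eef_rot: [-3.141, 0.0, -2.993]
wrist_force: [0.2, 0.2, -0.7]
finger_gap: 7.0
finger_force: 39.7
clock: 19.25
eef_pos: [492.4, -290.6, 49.6]
eef_rot: [-3.141, 0.0, -2.993]
wrist_force: [0.2, -0.4, -0.4]
finger_gap: 7.1
finger_force: 39.7
```

```bash
python3 -m creep '0 0 .02 0 0 0;0 0 0 0 0 0;0 0 0 0 0 0'; python3 -m creep '0 0 0 0 0 0;0 0 0 0 0 0;0 0 0 0 0 0;0 0 0 0 0 0' .74
python3 -m creep '0 0 -.3 0 0 0;0 0 -.8 0 0 0;0 0 -1 0 0 0;0 0 -1 0 0 0;0 0 -.5 0 0 0;0 0 0 0 0 0'
python3 - <<'E'
from h import *
P,c=obj(63,50)
for c0,h,r in(((501.5,-335.5),63,50),((501,-335.5),45,62)):
    d=np.hypot(P[...,0]-c0[0],P[...,1]-c0[1]);m=(abs(P[...,2]-h)<5)&(d<r+4)&(d>r-12)&(c["color"].max(-1)<70);print(np.round(circ(P[m]),1),m.sum(),np.median(P[m][:,2]))
a=1.719;plan(560.7+34*np.cos(a),130+34*np.sin(a),200)
E
```

```text
clock: 19.62
eef_pos: [492.4, -290.5, 48.9]
eef_rot: [-3.142, 0.0, -2.993]
wrist_force: [-2.1, 2.6, 4.9]
finger_gap: 6.8
finger_force: 40.0
clock: 20.12
eef_pos: [492.3, -290.6, 48.6]
eef_rot: [3.142, -0.0, -2.993]
wrist_force: [-0.5, -0.0, -0.3]
finger_gap: 24.6
finger_force: 0.0
clock: 20.88
eef_pos: [492.8, -290.9, 194.6]
eef_rot: [-3.139, 0.002, -2.993]
wrist_force: [-0.2, 1.0, 0.2]
finger_gap: 24.3
finger_force: 0.0
n 913 rim centre [ 502.6 -334.9   45.4] rim z 61.6 tilt world x,y [ 0.001 -0.001] along/across tool [-0.001  0.   ]
[ 502.5 -334.4   45.6] 1446 61.612376315502615
[ 502.1 -335.6   58. ] 1513 43.69675775843655
pos [ 492.3 -290.6  193. ] rot [-3.141e+00  1.000e-03 -2.993e+00] total units [-3.246 10.995 -0.175]
```

```bash
python3 -m creep '-.1 .3 0 0 0 0;-.24 .8 0 0 0 0;-.24 .8 0 0 0 0;-.24 .8 0 0 0 0;-.24 .8 0 0 0 0;-.24 .8 0 0 0 0;-.24 .8 0 0 0 0;-.24 .8 0 0 0 0;-.24 .8 0 0 0 0;-.24 .8 0 0 0 0;-.24 .8 0 0 0 0;-.24 .8 0 0 0 0;-.24 .8 0 0 0 0;-.22 .8 0 0 0 0;-.1 .4 0 0 0 0;-.04 .2 0 0 0 0;0 0 0 0 0 0;0 0 0 0 0 0' .72
python3 - <<'E'
from h import *
c=manip.camera("wrist");P=wcloud(c)
print(ring(P,(560.5,130),66,38,30))
plan(556,163.6,52)
E
```

```text
clock: 23.18
eef_pos: [557.6, 175.5, 192.7]
eef_rot: [-3.141, -0.0, -2.994]
wrist_force: [-0.3, 0.0, -0.4]
finger_gap: 26.2
finger_force: 0.0
(array([560.3, 130.9,  33.7]), np.int64(1409), np.float64(64.6))
pos [557.6 175.4 192.7] rot [-3.141  0.    -2.994] total units [ 0.084 -0.287  3.518]
```

```bash
python3 -m creep '.09 -.28 .4 0 0 0;0 0 .8 0 0 0;0 0 .9 0 0 0;0 0 .7 0 0 0;0 0 .4 0 0 0;0 0 .22 0 0 0;0 0 .1 0 0 0;0 0 0 0 0 0;0 0 0 0 0 0'
python3 -m creep '0 0 0 0 0 0;0 0 0 0 0 0;0 0 0 0 0 0;0 0 0 0 0 0;0 0 0 0 0 0' 1 40
python3 -m creep '0 0 -.1 0 0 0;0 0 -.3 0 0 0;0 0 -.6 0 0 0;0 0 -.7 0 0 0;0 0 -.5 0 0 0;0 0 -.3 0 0 0;0 0 0 0 0 0;0 0 0 0 0 0'
python3 - <<'E'
from h import *
s=manip.read_state();print(s["eef_pos"].round(1),s["eef_rot"].round(3))
obj(s["eef_pos"][2]+13,38)
a=1.719;plan(502.3+34*np.cos(a),-335+34*np.sin(a),150)
E
```

```text
clock: 24.35
eef_pos: [556.0, 164.7, 52.5]
eef_rot: [3.142, 0.001, -2.993]
wrist_force: [-0.3, -0.3, 0.4]
finger_gap: 26.3
finger_force: 0.0
clock: 24.98
eef_pos: [555.7, 164.7, 52.0]
eef_rot: [3.142, 0.0, -2.993]
wrist_force: [-1.6, -0.2, 2.7]
finger_gap: 8.0
finger_force: 38.5
clock: 25.98
eef_pos: [555.3, 164.5, 151.0]
eef_rot: [-3.141, -0.001, -2.993]
wrist_force: [0.0, -0.2, -1.2]
finger_gap: 7.6
finger_force: 38.5
[555.3 164.5 151. ] [-3.141e+00 -1.000e-03 -2.993e+00]
n 1413 rim centre [558.8 129.9  31.7] rim z 162.9 tilt world x,y [-0.009 -0.009] along/across tool [-0.008 -0.01 ]
pos [555.3 164.5 150.9] rot [-3.141e+00 -1.000e-03 -2.993e+00] total units [  3.158 -11.305   0.024]
```

```bash
python3 -m creep '.06 -.2 0 0 0 0;.14 -.5 0 0 0 0;.2 -.72 0 0 0 0;.2 -.72 0 0 0 0;.2 -.72 0 0 0 0;.2 -.72 0 0 0 0;.2 -.72 0 0 0 0;.2 -.72 0 0 0 0;.2 -.72 0 0 0 0;.2 -.72 0 0 0 0;.2 -.72 0 0 0 0;.2 -.72 0 0 0 0;.2 -.72 0 0 0 0;.2 -.72 0 0 0 0;.2 -.72 0 0 0 0;.2 -.72 0 0 0 0;.1 -.35 0 0 0 0;.05 -.18 0 0 0 0;0 0 0 0 0 0;0 0 0 0 0 0'
python3 - <<'E'
from h import *
s=manip.read_state();print(s["eef_pos"].round(1),s["eef_rot"].round(3))
P,c=obj(s["eef_pos"][2]+12,38)
c0=(502,-335);d=np.hypot(P[...,0]-c0[0],P[...,1]-c0[1]);m=(abs(P[...,2]-62)<4)&(d<54)&(d>38)&(c["color"].max(-1)<70);print(np.round(circ(P[m]),1),m.sum())
plan(497.7,-301.1,52+15)
E
```

```text
clock: 28.52
eef_pos: [498.1, -300.8, 151.9]
eef_rot: [3.142, 0.0, -2.992]
wrist_force: [0.0, -0.5, -0.1]
finger_gap: 7.6
finger_force: 38.5
[ 498.1 -300.8  151.9] [ 3.142  0.    -2.992]
n 1513 rim centre [ 502.1 -335.3   32.2] rim z 163.9 tilt world x,y [-0.002 -0.006] along/across tool [-0.006 -0.003]
[ 502.  -334.4   45.3] 1149
pos [ 498.2 -300.8  151.9] rot [ 3.142  0.    -2.992] total units [ 0.013 -0.006  2.123]
```

```bash
python3 -m creep '0 0 .2 0 0 0;0 0 .4 0 0 0;0 0 .5 0 0 0;0 0 .4 0 0 0;0 0 .25 0 0 0;0 0 .15 0 0 0;0 0 .1 0 0 0;0 0 .05 0 0 0;0 0 0 0 0 0;0 0 0 0 0 0'; python3 -m creep '0 0 .03 0 0 0;0 0 .03 0 0 0;0 0 0.02 0 0 0;0 0 0 0 0 0;0 0 0 0 0 0'
```

```text
clock: 29.82
eef_pos: [498.1, -301.5, 70.2]
eef_rot: [-3.141, 0.0, -2.993]
wrist_force: [-0.1, 0.4, -1.7]
finger_gap: 8.3
finger_force: 38.5
clock: 30.45
eef_pos: [498.2, -301.3, 67.2]
eef_rot: [-3.141, 0.0, -2.993]
wrist_force: [-2.2, 3.2, 5.9]
finger_gap: 7.9
finger_force: 38.5
```

```bash
python3 -m creep '0 0 0 0 0 0;0 0 0 0 0 0;0 0 0 0 0 0;0 0 0 0 0 0' .74
python3 -m creep '0 0 -.3 0 0 0;0 0 -.8 0 0 0;0 0 -1 0 0 0;0 0 -1 0 0 0;0 0 -.5 0 0 0;0 0 0 0 0 0'
python3 - <<'E'
from h import *
P,c=obj(81,38,img="w5")
for c0,h,r in(((502,-335),80,38),((502,-335),62,50),((501.5,-335.5),44,62)):
    d=np.hypot(P[...,0]-c0[0],P[...,1]-c0[1]);m=(abs(P[...,2]-h)<4)&(d<r+3)&(d>r-11)&(c["color"].max(-1)<70);print(np.round(circ(P[m]),1),m.sum(),np.median(P[m][:,2]))
# lip in case frame from fixed cams
yaw=-.637;ax=np.array([np.cos(yaw),np.sin(yaw)]);ay=np.array([-ax[1],ax[0]])
for n in("top","scene"):
    Q=cloud(dict(np.load(f"/tmp/{n}.npz"))).reshape(-1,3);d=Q[:,:2]-[501,-336.3];X,Y=d@ax,d@ay
    s=(Q[:,2]>206)&(Q[:,2]<240)&(abs(Y)<45)&(X>70)&(X<130);A=np.c_[X[s],Q[s,2]];print(n,"lip",A.min(0).round(1),A.max(0).round(1),"fit x at z=215",np.polyval(np.polyfit(A[:,1],A[:,0],1),[210,230]).round(1),np.percentile(A[:,0],[5,50,95]).round(1))
    # outside of lid (back) and angle via inner faces
    for zz in range(60,206,20):
        s=(abs(Q[:,2]-zz)<8)&(abs(Y)<60)&(X>70)&(X<150);print(zz,s.sum(),np.percentile(X[s],[5,50,95]).round() if s.any() else 0,end=" | ")
    print()
E
```

```text
clock: 30.95
eef_pos: [497.9, -301.5, 66.6]
eef_rot: [3.142, -0.0, -2.993]
wrist_force: [0.9, -0.9, 0.9]
finger_gap: 24.4
finger_force: 0.0
clock: 31.7
eef_pos: [498.4, -301.7, 212.7]
eef_rot: [-3.139, 0.002, -2.993]
wrist_force: [-0.2, 0.3, -0.6]
finger_gap: 24.2
finger_force: 0.0
n 809 rim centre [ 503.6 -334.8   33.3] rim z 79.6 tilt world x,y [-0.005 -0.002] along/across tool [-0.001 -0.005]
[ 503.2 -334.2   33.7] 1348 79.60566968968163
[ 503.1 -334.8   45.9] 1235 61.667819585117456
[ 502.  -335.6   58. ] 1301 43.72645114734411
top lip [ 93.4 206.1] [106.1 234.9] fit x at z=215 [ 97.1 100.3] [ 95.9  98.5 102.5]
60 220 [ 82. 124. 127.] | 80 152 [125. 127. 129.] | 100 163 [126. 129. 131.] | 120 172 [128. 131. 133.] | 140 64 [130. 132. 134.] | 160 0 0 | 180 0 0 | 200 628 [ 95. 124. 143.] | 
scene lip [ 93.5 206. ] [105.1 232.1] fit x at z=215 [97.4 99.8] [ 95.6  98.4 102.1]
60 117 [ 85. 125. 128.] | 80 88 [124. 127. 128.] | 100 94 [127. 129. 131.] | 120 95 [128. 130. 132.] | 140 66 [130. 132. 134.] | 160 0 0 | 180 0 0 | 200 389 [ 95. 121. 143.] |
```

View pics/w5.png

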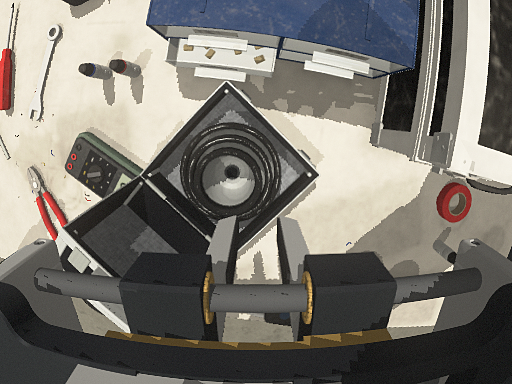

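The nest is seated: the rims measure 43.7, 61.7 and 79.6 mm high, level and concentric at image (232,170). Next is the lid, which stands open at about 1.67 rad. I'll raise the tool, turn it square to the case and shut the fingers.

```bash
cat >> h.py <<'E'
C=np.array([501.5,-337.]);YAW=-.637;AX=np.array([np.cos(YAW),np.sin(YAW)]);AY=np.array([-AX[1],AX[0]])
def loc():
    s=manip.read_state();d=s["eef_pos"][:2]-C
    print("local",np.round([d@AX,d@AY,s["eef_pos"][2]],1),"rot",s["eef_rot"].round(3),"F",s["wrist_force"].round(1),"j",s["joints"].round(2));return np.array([d@AX,d@AY,s["eef_pos"][2]])
E
python3 -m creep '0 0 -.4 0 0 .05;0 0 -.5 0 0 .05;0 0 -.4 0 0 .05;0 0 -.2 0 0 .05;0 0 0 0 0 .05;0 0 0 0 0 0;0 0 0 0 0 0' 1 20
python3 - <<'E'
from h import *
p=loc();print((np.array([p[0]-130,0-p[1],p[2]-262])/40).round(3))
for n in("top","scene"):
    Q=cloud(dict(np.load(f"/tmp/{n}.npz"))).reshape(-1,3)
    for x0,x1,y0,y1 in((320,345,-400,-200),(345,375,-400,-200),(375,410,-400,-300),(300,460,-175,-140)):
        s=(Q[:,0]>x0)&(Q[:,0]<x1)&(Q[:,1]>y0)&(Q[:,1]<y1);print(n,x0,np.percentile(Q[s,2],[50,98,100]).round() if s.any() else 0)
E
```

```text
clock: 32.62
eef_pos: [497.8, -301.4, 269.9]
eef_rot: [-3.142, -0.001, 2.508]
wrist_force: [-0.2, -0.1, -0.3]
finger_gap: 0.6
finger_force: 0.0
local [-24.1  26.5 269.9] rot [-3.142e+00 -1.000e-03  2.508e+00] F [-0.2 -0.1 -0.3] j [-0.61  0.33  1.33  0.    1.48 -1.54]
[-3.853 -0.662  0.197]
top 320 [116. 119. 121.]
top 345 [115. 119. 120.]
top 375 [21. 54. 55.]
top 300 [146. 194. 196.]
scene 320 [114. 117. 121.]
scene 345 [114. 116. 116.]
scene 375 [43. 46. 46.]
scene 300 [137. 191. 193.]
```

```bash
python3 -m creep '-.35 -.06 0 0 0 0;-.7 -.12 0 0 0 0;-.7 -.12 0 0 0 0;-.7 -.12 0 0 0 0;-.7 -.12 .1 0 0 0;-.5 -.08 .1 0 0 0;-.2 -.04 0 0 0 0;0 0 0 0 0 0;0 0 0 0 0 0'
python3 - <<'E'
from h import *
loc()
c=manip.camera("scene");cv2.imwrite("pics/s2.png",cv2.resize(c["color"][120:320,170:440,::-1],None,fx=2.5,fy=2.5))
E
```

```text
clock: 33.75
eef_pos: [605.9, -414.0, 262.6]
eef_rot: [3.142, -0.0, 2.506]
wrist_force: [-0.8, -0.3, 0.2]
finger_gap: 0.3
finger_force: 0.0
local [1.298e+02 2.000e-01 2.626e+02] rot [ 3.142 -0.     2.506] F [-0.8 -0.3  0.2] j [-0.65  0.73  0.75  0.    1.65 -1.58]
```

View pics/s2.png

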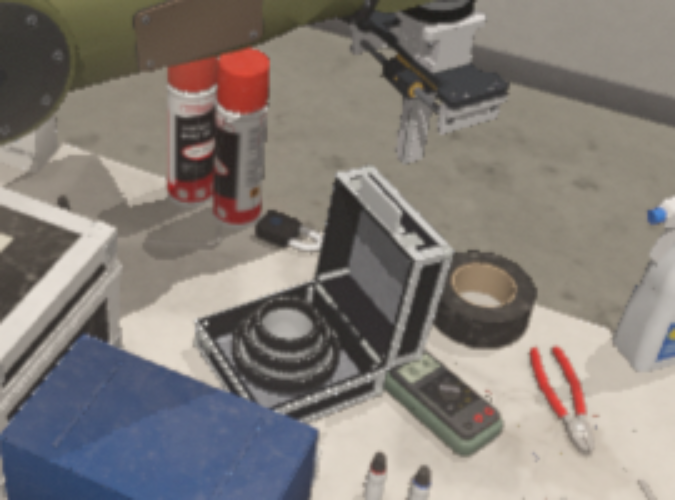

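The nest sits in the case (290,345), and the fingers (412,130) are above and behind the lip (400,215). I'll go down behind it and work out the arc.

```bash
python3 -m creep '0 0 .3 0 0 0;0 0 .4 0 0 0;0 0 .3 0 0 0;0 0 .2 0 0 0;0 0 0 0 0 0;0 0 0 0 0 0'
python3 - <<'E'
from h import *
p=loc()
th=np.r_[1.67:.02:18j,0.]
def tcp(t):
    r=171+11*np.clip(1-t/1.57,0,1);rr=188 if t>1.571 else r
    x=79-rr*np.cos(t)+6*np.sin(t)+8; return np.array([x,44+r*np.sin(t)+6*np.cos(t)])
W=np.array([tcp(t) for t in th]);print(W.round(0).tolist())
q=np.array([p[0],p[2]])
for t,w in zip(th,W):
    print(round(t,2),((q-w)/40).round(2));q=q-((q-w)/40).round(2)*40
E
```

```text
clock: 34.55
eef_pos: [606.2, -414.3, 215.2]
eef_rot: [3.142, 0.001, 2.505]
wrist_force: [0.0, -0.5, -0.1]
finger_gap: 0.1
finger_force: 0.0
local [1.302e+02 1.000e-01 2.152e+02] rot [3.142e+00 1.000e-03 2.505e+00] F [ 0.  -0.5 -0.1] j [-0.65  0.74  0.85  0.    1.55 -1.58]
[[112.0, 214.0], [93.0, 215.0], [77.0, 215.0], [60.0, 214.0], [43.0, 212.0], [27.0, 207.0], [11.0, 201.0], [-4.0, 194.0], [-18.0, 185.0], [-32.0, 174.0], [-45.0, 163.0], [-56.0, 150.0], [-66.0, 136.0], [-75.0, 121.0], [-82.0, 105.0], [-88.0, 88.0], [-92.0, 71.0], [-95.0, 54.0], [-95.0, 50.0]]
1.67 [0.46 0.04]
1.57 [ 0.46 -0.03]
1.48 [ 0.42 -0.02]
1.38 [0.41 0.03]
1.28 [0.42 0.07]
1.18 [0.41 0.11]
1.09 [0.39 0.15]
0.99 [0.38 0.19]
0.89 [0.37 0.22]
0.8 [0.34 0.26]
0.7 [0.31 0.3 ]
0.6 [0.29 0.32]
0.51 [0.25 0.35]
0.41 [0.22 0.38]
0.31 [0.18 0.39]
0.21 [0.15 0.42]
0.12 [0.1  0.42]
0.02 [0.06 0.44]
0.0 [0.01 0.09]
```

```bash
python3 -m creep '.23 .02 0 0 0 0;.23 .02 0 0 0 0;.2 0 0 0 0 0;.3 -.03 0 0 0 0;.38 -.02 0 0 0 0;.42 .03 0 0 0 0;.42 .07 0 0 0 0;0 0 0 0 0 0'
python3 - <<'E'
from h import *
loc()
d0=C
Q=cloud(manip.camera("top")).reshape(-1,3);d=Q[:,:2]-C;X,Y=d@AX,d@AY
for zz in range(60,240,20):
    s=(abs(Q[:,2]-zz)<5)&(abs(Y)<70)&(X>-40)&(X<150)&((zz<190)|(abs(Y)>20));print(zz,np.percentile(X[s],[2,50,98]).round() if s.any() else 0)
E
```

```text
clock: 35.55
eef_pos: [537.9, -359.2, 215.5]
eef_rot: [3.142, 0.001, 2.505]
wrist_force: [-0.2, 0.1, 0.2]
finger_gap: 0.4
finger_force: 0.0
local [ 42.4   3.8 215.5] rot [3.142e+00 1.000e-03 2.505e+00] F [-0.2  0.1  0.2] j [-0.65  0.51  1.2   0.    1.43 -1.58]
60 [-36.  90. 107.]
80 [-37.  -5.  35.]
100 0
120 0
140 0
160 0
180 0
200 [31. 49. 69.]
220 [24. 27. 29.]
```

```bash
python3 -m creep '.41 -.04 .15 0 0 0;.39 -.03 .2 0 0 0;.38 -.02 .24 0 0 0;.37 0 .22 0 0 0;.34 0 .26 0 0 0;.31 0 .3 0 0 0;0 0 0 0 0 0'
python3 - <<'E'
from h import *
p=loc()
th=np.r_[.6:.02:7j,0.]
def tcp(t):
    r=171+11*np.clip(1-t/1.57,0,1);x=79-r*np.cos(t)+6*np.sin(t)+8; return np.array([x,44+r*np.sin(t)+6*np.cos(t)])
q=np.array([p[0],p[2]])
for t in th:
    w=tcp(t);k=((q-w)/40).round(2);print(round(t,2),k);q=q-k*40
E
```

```text
clock: 36.48
eef_pos: [465.1, -310.1, 159.5]
eef_rot: [3.142, -0.001, 2.505]
wrist_force: [-0.1, -1.1, 0.3]
finger_gap: 0.2
finger_force: 0.0
local [-45.3   0.  159.5] rot [ 3.142e+00 -1.000e-03  2.505e+00] F [-0.1 -1.1  0.3] j [-0.65  0.36  1.55  0.    1.23 -1.59]
0.6 [0.28 0.25]
0.5 [0.25 0.35]
0.41 [0.22 0.38]
0.31 [0.18 0.39]
0.21 [0.14 0.42]
0.12 [0.1  0.42]
0.02 [0.07 0.44]
0.0 [0.   0.09]
```

```bash
python3 -m creep '.28 0 .25 0 0 0;.25 0 .35 0 0 0;.22 0 .38 0 0 0;0 0 0 0 0 0'
python3 - <<'E'
from h import *
loc()
c=manip.camera("scene");cv2.imwrite("pics/s3.png",cv2.resize(c["color"][120:320,170:440,::-1],None,fx=2.5,fy=2.5))
E
```

```text
clock: 36.98
eef_pos: [441.2, -292.3, 120.5]
eef_rot: [3.142, -0.001, 2.505]
wrist_force: [-0.4, 0.5, 1.2]
finger_gap: 0.7
finger_force: 0.0
local [-75.    0.  120.5] rot [ 3.142e+00 -1.000e-03  2.505e+00] F [-0.4  0.5  1.2] j [-0.65  0.34  1.67  0.    1.13 -1.59]
```

View pics/s3.png

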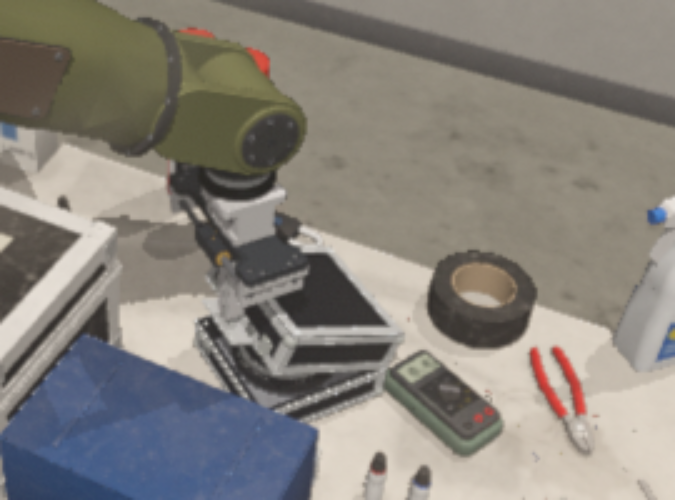

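The lid is following the finger, with its lip under the tip at (245,340) and the lid at about 0.4 rad. Carrying on to shut.

```bash
python3 -m creep '.18 0 .35 0 0 0;.14 0 .38 0 0 0;.1 0 .4 0 0 0;.07 0 .35 0 0 0;0 0 .15 0 0 0;0 0 .05 0 0 0;0 0 0 0 0 0;0 0 0 0 0 0'; python3 -c "
from h import *
loc()"
```

```text
clock: 38.02
eef_pos: [425.5, -280.7, 53.8]
eef_rot: [-3.142, 0.001, 2.505]
wrist_force: [1.0, -0.1, -0.5]
finger_gap: 0.3
finger_force: 0.0
local [-94.5   0.1  53.8] rot [-3.142e+00  1.000e-03  2.505e+00] F [ 1.  -0.1 -0.5] j [-0.65  0.4   1.78 -0.    0.97 -1.59]
```

```bash
python3 -m creep '0 0 .06 0 0 0;0 0 .03 0 0 0;0 0 0 0 0 0;0 0 0 0 0 0'; python3 -m creep '0 0 .03 0 0 0;0 0 .02 0 0 0;0 0 0 0 0 0;0 0 0 0 0 0'
```

```text
clock: 38.52
eef_pos: [425.5, -280.7, 50.2]
eef_rot: [3.142, 0.001, 2.505]
wrist_force: [-0.5, 0.8, 5.6]
finger_gap: 0.9
finger_force: 2.6
clock: 39.02
eef_pos: [425.7, -280.8, 49.9]
eef_rot: [-3.141, 0.001, 2.505]
wrist_force: [-10.3, 6.8, 29.7]
finger_gap: 0.6
finger_force: 14.5
```

The lid is at its stop: 30 N with the tip 50 mm up. Backing off and checking.

```bash
python3 -m creep '0 0 -.1 0 0 0;.1 0 -.3 0 0 0;.1 0 -.8 0 0 0;0 0 -1 0 0 0;0 0 -1 0 0 0;0 0 -.6 0 0 0;0 0 0 0 0 0;0 0 0 0 0 0'
python3 - <<'E'
from h import *
loc()
for n in("top","scene"):
    Q=cloud(manip.camera(n)).reshape(-1,3);d=Q[:,:2]-C;X,Y=d@AX,d@AY
    s=(abs(X)<72)&(abs(Y)<72)&(Q[:,2]>80)&(Q[:,2]<125);f=np.linalg.lstsq(np.c_[X[s],Y[s],np.ones(s.sum())],Q[s,2],rcond=None)[0];print(n,s.sum(),"lid plane",f.round(3))
    s=(X<-82)&(X>-108)&(abs(Y)<34)&(Q[:,2]>30)&(Q[:,2]<90);print("lip z",np.median(Q[s,2]) if s.any() else 0,s.sum())
E
```

```text
clock: 40.02
eef_pos: [418.5, -275.5, 198.9]
eef_rot: [3.142, -0.001, 2.505]
wrist_force: [-0.3, 0.6, 0.3]
finger_gap: 0.2
finger_force: 0.0
local [-1.033e+02  1.000e-01  1.989e+02] rot [ 3.142e+00 -1.000e-03  2.505e+00] F [-0.3  0.6  0.3] j [-0.66  0.2   1.66 -0.    1.28 -1.59]
top 736 lid plane [ 2.0000e-03 -3.0000e-03  9.4726e+01]
lip z 50.517783591318675 240
scene 1935 lid plane [-1.0000e-03  1.0000e-03  9.3157e+01]
lip z 49.09025764090694 166
```

The lid plane is level at 94 mm and the lip at 50 mm, so the lid is fully shut and the arm is clear.

```bash
python3 -c "
from cell import manip
print(manip.sign_off())"
```

```text
the job is handed in; nothing more can be done
None
```

The three reflectors are nested level in the case, the lid is fully shut, the arm is clear and the job is handed in at about 40 s of the 72 s; the sign-off gave no verdict, and I did not re-measure the bystanders at the end.

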